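Square a casting mould into the pouring fence

TASK

Get the blue and grey casting mould into place for pouring: push it along the table with the fingertips, without gripping or lifting it, into the corner of the wooden fence that is marked by the green cap. It should end sitting flat on the table with a long side flush against the fence's long rail and a short side flush against the end stop with the green cap. Leave the hardener bottle and mixing cup behind the fence and the black marker where they are.

Things in the scene. Friction and masses are not known exactly. Their poses are not given: they have to be found in the camera images.
- mould: Casting mould: loose block, blue upper and grey lower half, white-rimmed pouring hole on top. 96 mm along its x, 116 mm along its y (long sides), 32 mm high plus 3 mm screw heads; 0.3 to 0.6 kg, slides under a push of 2 to 8 N. Origin: centre of its underside; z up. Starts in front of the fence on the robot's side, its x within 0.3 rad of the fence's x.
- fence: Wooden fence fixed to the table, a U open towards the robot: rail 352 mm long, 22 thick, 30 high; at each end a stop 46 mm long towards the robot, 26 thick, 30 high. Origin: middle of the rail's front face, at table level; x points away from the robot into the rail, y left along the rail, z up. Rail's front face: x = 0; stops' inner faces: y = +150 and -150 mm.
- green_cap: Round green cap, 24 mm across and 12 mm high, fixed on top of one of the fence's two end stops (30 mm in front of the rail's front face, on the middle of the stop). It marks the end to use, left or right. Origin: centre of its underside, 30 mm above the table.
- red_cap: Round red cap of the same size and place on the other end stop, the end not to be used. Origin: centre of its underside.
- hardener: White hardener bottle with a red screw cap, 48 mm in diameter, 115 mm high, loose, standing behind the rail; leave it alone. Origin: centre of its underside.
- cup: Translucent mixing cup with a wooden stirring stick, 66 mm in diameter, 85 mm high, loose, standing behind the rail; leave it alone. Origin: centre of its underside.
- marker: Black marker pen with a white band, 133 mm long along its own y, 18 mm thick, loose, lying near the table's front edge, to the right of the middle; leave it alone. Origin: centre of its underside.
There are look-alikes about, which are no part of the job. There is more than one size of the mould; the one meant has the size given above.

How it is judged:
By the outcome, as a careful person would: the job done as asked, in the order asked, and still so for the second after the job is handed in, with the robot touching nothing.
It also fails if it takes over 48 s, if anything falls off the work surface, if the arm or the gripper's body presses on something with over 40 N, if the wrist force passes 120 N, or if a joint passes its speed limit or range.

ROBOT

A 6-joint arm with a two-finger parallel gripper is mounted at the origin on a cart in front of the work surface, level with it; the furniture and walls round the work are solid. World frame = base frame: x ahead of the robot, y to its left, z up, the work surface at z = 0. Lengths are in m, angles in rad, forces in N, time in s.
With the tool pointing down it reaches from about 0.275 to 0.725 m from the base axis. Payload 15.9 kg.
Tool frame: the origin (TCP) lies at the very end of the fingers, on their centre line; the grasp point (between the pads) lies 19 mm behind it (grip_depth is the distance from the TCP to the grasp point, in m); z points along the fingers, y is the direction in which the jaws open and shut (so a half turn about z gives the same grasp; the last joint's range is limited). The gripper opens to 85 mm and grips with 20 to 120 N. Pads are 22 mm wide; open, the fingers measure 114 mm over their backs; the gripper's body (76 mm by 85 mm) begins 54 mm behind the grasp point. The pads swing forward as they close: fully open they stand 13 mm farther back than shut.
Start: joints at [1.118, 0.213, -0.034, 1.323, 0, 1.571], TCP at [0.219, 0.45, 0.231] pointing down, gripper open.
Joint ranges: [-2.98, 2.98], [-0.74, 1.72], [-1.14, 1.35], [-2.1, 2.04], [-1.57, 1.44], [-3.14, 3.14]. Speed limits (rad/s): [1.89, 1.89, 2.39, 2.57, 3.14, 3.14].

INTERFACE

Orientations are given as a unit quaternion [x, y, z, w].
In Python, from cell import * gives the robot as it stands.
- The arm moves only by the shell command python3 -m creep 'ROWS' [OPENING] [FORCE]. ROWS is JSON, a list of rows, each an object of numbers: "x", "y", "z": the shift along the tool's x, y, z in cm; "wx", "wy", "wz": the turn, a rotation vector about the tool's x, y, z in rad. A call has 1 to 10 rows; each row shifts and turns the commanded pose from where the row before left it, along the tool's axes as they then stand; what a row does not reach is not made up. A row lasts 1/10 s, in which the tool goes at most 50 mm and 8.59 degrees, less where a joint would pass 70% of its speed; a pose out of reach is approached as far as the arm can. A call with a gripper value outside its range is refused whole. OPENING is the closure, from 0 (fully open) to 1 (shut), set as the call begins (- or left out, the last holds). The fingers move at their own pace and stop on an object; FORCE is the grip in N (left out, the last holds). Time passes only in rows, so rows that do not move let the fingers close. It gives the time, the measured TCP pose, the force and the opening at its end, in the units of the state.
- observe(): the state, without advancing time (a new reading comes with each control period).
- capture(name): name is "scene" or "top" or "wrist"; returns a dict with "color" (384x512x3 uint8, red, green, blue), "vertical_fov" (degrees; the focal length in pixels is half the picture's height over the tangent of half this angle, whatever the lens; pixels are square), "cx", "cy" (the principal point, pixels), "R" (3x3) and "t" (3): a world point X has camera coordinates R X + t; the wrist camera has in their place "hand_eye" (4x4, takes a point from camera to tool coordinates, whose origin is the TCP and whose axes are the flange's). Camera axes: x right, y down, z forward; pixel columns grow to the right and rows downward; lengths in m; the calibration is good to about 2 mm. The wrist camera is an equidistant fisheye: a pixel r from the principal point sees the ray r / f radians off the axis. A picture is of the moment at which its call begins: read the wrist's pose just before it. There is no depth.
- hand_in(): hands the job in, once; it reports no verdict.
The state is a dict: "t": time; "joint_pos": joint angles; "qd": joint speeds; "joint_torque": joint torques, N m; "eef_pos": TCP position; "tool_rot": TCP orientation; "wrist_force": force on the tool from outside, world axes, zero at the start; "moment": the same for the moment, N m; "grip_width": opening from 0.0 (shut) to 1.0 (fully open).
Only numpy, scipy, OpenCV 4.12 (cv2) and the standard library are available. Lean on these libraries where they do the work, as an engineer would, in place of code of your own. Each camera call takes 0.05 s, during which the arm holds its last target. There are 200 camera calls.

## Working session

There is one attempt and no reset: what is moved stays moved. The work goes in short steps, Python scripts to look and compute and a shell command to move; the robot and the scene stay as the last step left them, time stands still between calls to the robot, and variables do not carry over. Pictures are saved under pics/ and viewed, about 8 in all and at most 12, crops included, and the job is handed in when it is done.

```bash
mkdir -p pics
python3 - <<'E'
from cell import *
import cv2,numpy as np
print(observe())
for n in("scene","top"):
    c=capture(n); cv2.imwrite(f"pics/{n}0.png",c["color"][:,:,::-1])
    print(n,c["vertical_fov"],c["cx"],c["cy"],np.round(c["R"],4).tolist(),c["t"])
a=cv2.imread("pics/scene0.png");b=cv2.imread("pics/top0.png")
E
```

```text
{'t': 0.0, 'joint_pos': array([ 1.11800037e+00,  2.13345992e-01, -3.50494005e-02,  1.32348569e+00,
        1.91212143e-07,  1.57079326e+00]), 'qd': array([ 0.00073557, -0.00096124, -0.00027945, -0.00056637,  0.00052306,
       -0.00058824]), 'joint_torque': array([ 2.89938789e-04, -6.86164355e+01,  4.87123597e+01,  1.72969425e-02,
        1.71810325e-04,  3.96918449e-05]), 'eef_pos': array([0.21859623, 0.44931686, 0.23082508]), 'tool_rot': array([ 2.24467355e-01,  9.74481458e-01, -5.28515372e-04, -1.21840921e-04]), 'wrist_force': array([0.7781466 , 1.05855133, 1.1902729 ]), 'moment': array([ 0.0124603 , -0.0102804 , -0.05241805]), 'grip_width': 1.0009254674861645}
scene 45.78431759671456 258.51481918500656 193.0862015885593 [[0.8892, -0.4574, -0.0129], [-0.2462, -0.4544, -0.8561], [0.3856, 0.7644, -0.5167]] [-0.49363835  0.15107213  0.96244401]
top 55.48612345830818 258.6625695076395 193.7899916769223 [[-0.012, -0.9998, 0.0128], [-0.998, 0.0112, -0.0618], [0.0616, -0.0135, -0.998]] [-0.04867039  0.52107123  0.98756273]
```

View pics/top0.png

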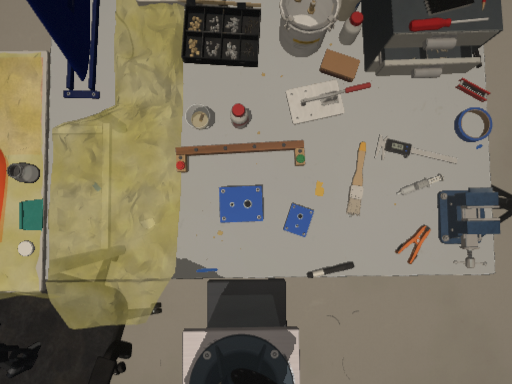

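View pics/scene0.png

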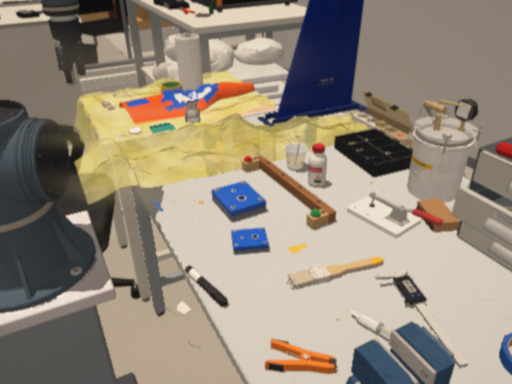

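The top view shows the large blue block at (242,203) and a small one at (298,219). The green cap is at (299,158), on the right stop, and the red cap is at (181,165). Next I'll measure these.

```bash
cat > h.py <<'E'
from cell import *
import cv2,numpy as np
def ray(c,uv):
    f=c["color"].shape[0]/2/np.tan(np.radians(c["vertical_fov"])/2)
    R=np.array(c["R"]);o=-R.T@np.array(c["t"])
    uv=np.atleast_2d(uv).astype(float)
    d=np.c_[(uv[:,0]-c["cx"])/f,(uv[:,1]-c["cy"])/f,np.ones(len(uv))]@R
    return o,d
def plane(c,uv,z):
    o,d=ray(c,uv); s=(z-o[2])/d[:,2]; return (o+s[:,None]*d)[:,:2]
def hsv(c): return cv2.cvtColor(np.ascontiguousarray(c["color"]),cv2.COLOR_RGB2HSV)
def blobs(m,roi,amin=15):
    x0,y0,x1,y1=roi; k=np.zeros_like(m);k[y0:y1,x0:x1]=m[y0:y1,x0:x1]
    cs,_=cv2.findContours(k,cv2.RETR_EXTERNAL,cv2.CHAIN_APPROX_NONE)
    return sorted([q for q in cs if cv2.contourArea(q)>amin],key=cv2.contourArea,reverse=True)
def rect(c,q,z):
    # min-area rect on plane z (mm) ; pixel centres -> widen 1px handled by caller
    p=plane(c,q[:,0,:],z)*1000
    (cx,cy),(w,h),a=cv2.minAreaRect(p.astype(np.float32))
    return np.round([cx,cy,w,h,a],1)
E
cat > m.py <<'E'
from h import *
c=capture("top");H=hsv(c)
blue=cv2.inRange(H,(100,120,60),(125,255,255))
for q in blobs(blue,(185,170,340,262)): print("blue",rect(c,q,.032),q[:,0].mean(0))
g=cv2.inRange(H,(45,80,40),(85,255,255)); r=cv2.inRange(H,(0,150,80),(6,255,255))|cv2.inRange(H,(174,150,80),(180,255,255))
for n,m,z in(("green",g,.042),("red",r,.042)):
    for q in blobs(m,(170,140,320,180),8): print(n,rect(c,q,z),q[:,0].mean(0))
w=cv2.inRange(H,(5,70,40),(20,255,200))
for q in blobs(w,(170,135,310,175),60): print("wood",rect(c,q,.03))
k=cv2.inRange(H,(0,0,0),(180,255,70))
for q in blobs(k,(300,255,360,285),20): print("marker",rect(c,q,.009))
cv2.imwrite("pics/crop.png",cv2.resize(c["color"][130:285,165:365,::-1],None,fx=4,fy=3.8*1,interpolation=cv2.INTER_CUBIC))
E
python3 m.py
```

```text
blue [493.9  -6.4 113.3  94.6  89.7] [240.87162162 203.74324324]
blue [ 448.2 -160.6   60.7   73.5   70.6] [297.90384615 219.86538462]
green [ 613.8 -167.8   21.    19.3   44. ] [300.23809524 158.28571429]
red [599.3 155.7  21.8  20.4  62.8] [180.13043478 164.82608696]
wood [624.1  -4.6  70.2 351.5   2.7]
marker [ 315.9 -270.8   16.7   83.6   12.4]
marker [ 298.  -191.4   13.8   13.5   89.2]
```

View pics/crop.png

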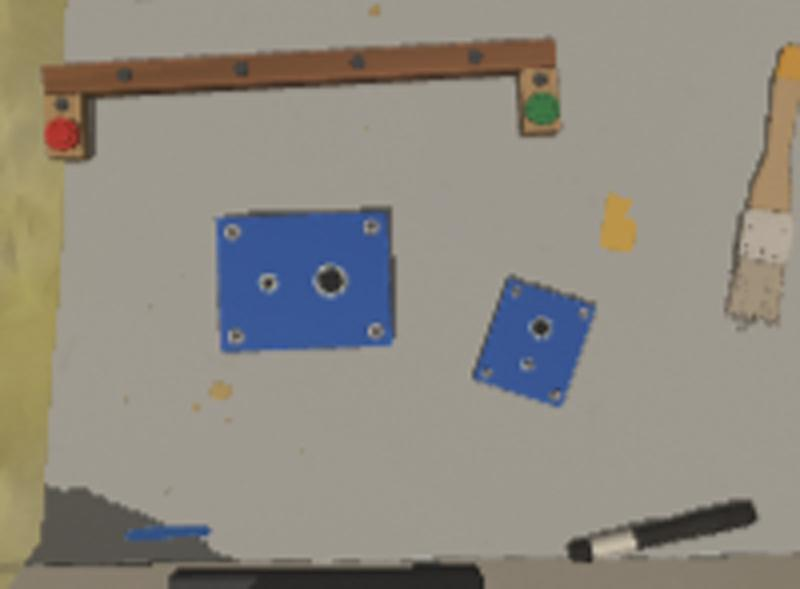

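Candidates: the large blue block at px (242,203) measures 113x95 mm, which fits 116x96, so it is the mould. The small block at (298,219) measures 61x74 mm, so it is a decoy. In the crop the target is the one with its long side along the rail, and the green cap is on the right. Fence origin is about (636,-5) mm with yaw 0.045. I'll push to the rail first, which clears the decoy, and then push right.

```bash
python3 -m creep '[{"wz":-0.1245},{"wz":-0.1245},{"wz":-0.1245},{"wz":-0.1245},{"x":-1.5,"y":-4.5},{"x":-1.7,"y":-4.6},{"x":-1.7,"y":-4.6},{"x":-1.7,"y":-4.6},{"x":-1.7,"y":-4.6},{"x":-1.7,"y":-4.6}]' 0.25 30
cat > w.py <<'E'
from h import *
O=np.array([636.5,-4.7]);th=.0448
F=np.array([[np.cos(th),np.sin(th)],[-np.sin(th),np.cos(th)]])
def st():
    s=observe();p=s["eef_pos"]*1000
    from scipy.spatial.transform import Rotation as Ro
    R=Ro.from_quat(s["tool_rot"]).as_matrix()
    print("t",s["t"],"fence",np.round(F@(p[:2]-O),1),"z",p[2].round(1),"ytool deg rel fence y",np.degrees(np.arctan2(R[1,1],R[0,1])-th).round(2)-90,"F",s["wrist_force"].round(1),"j",s["joint_pos"].round(2),"g",round(s["grip_width"],2))
if __name__=="__main__": st()
E
python3 w.py
```

```text
t 0.15 fence [-397.1  472.4] z 230.9 ytool deg rel fence y -28.509999999999998 F [-0.1 -0.4  0.2] j [ 1.12  0.21 -0.03  1.32  0.    1.57] g 1.0schema error: expected keys x, y, z, wx, wy, wz
```

```bash
python3 -m creep '[{"x":0,"y":0,"z":0,"wx":0,"wy":0,"wz":-0.1245},{"x":0,"y":0,"z":0,"wx":0,"wy":0,"wz":-0.1245},{"x":0,"y":0,"z":0,"wx":0,"wy":0,"wz":-0.1245},{"x":0,"y":0,"z":0,"wx":0,"wy":0,"wz":-0.1245},{"x":-1.5,"y":-4.5,"z":0,"wx":0,"wy":0,"wz":0},{"x":-1.7,"y":-4.6,"z":0,"wx":0,"wy":0,"wz":0},{"x":-1.7,"y":-4.6,"z":0,"wx":0,"wy":0,"wz":0},{"x":-1.7,"y":-4.6,"z":0,"wx":0,"wy":0,"wz":0},{"x":-1.7,"y":-4.6,"z":0,"wx":0,"wy":0,"wz":0},{"x":-1.7,"y":-4.6,"z":0,"wx":0,"wy":0,"wz":0}]' 0.25 30
python3 w.py
```

```text
t: 1.15
eef_pos: [0.3312, 0.1775, 0.2313]
tool_rot: [-0.023, 1.0, 0.0, 0.0]
wrist_force: [0.9, 1.0, -0.5]
grip_width: 0.753
t 1.15 fence [-296.8  195.7] z 231.3 ytool deg rel fence y 0.060000000000002274 F [ 0.9  1.  -0.5] j [ 0.49 -0.04 -0.32  1.3  -0.    0.45] g 0.75
```

```bash
python3 -m creep '[{"x":-1.4,"y":-3.8,"z":1.5,"wx":0,"wy":0,"wz":0},{"x":-1.4,"y":-3.8,"z":1.5,"wx":0,"wy":0,"wz":0},{"x":-1.4,"y":-3.8,"z":1.5,"wx":0,"wy":0,"wz":0},{"x":-1.4,"y":-3.8,"z":1.5,"wx":0,"wy":0,"wz":0},{"x":-1.4,"y":-3.8,"z":1.5,"wx":0,"wy":0,"wz":0},{"x":0,"y":0,"z":2.5,"wx":0,"wy":0,"wz":0},{"x":0,"y":0,"z":2.5,"wx":0,"wy":0,"wz":0},{"x":0,"y":0,"z":2.5,"wx":0,"wy":0,"wz":0},{"x":0,"y":0,"z":2,"wx":0,"wy":0,"wz":0},{"x":0,"y":0,"z":0,"wx":0,"wy":0,"wz":0}]'
python3 w.py
```

```text
t: 2.15
eef_pos: [0.4077, -0.0073, 0.0593]
tool_rot: [-0.023, 1.0, 0.0, -0.002]
wrist_force: [0.3, 0.7, -0.0]
grip_width: 0.753
t 2.15 fence [-228.7    7.7] z 59.3 ytool deg rel fence y 0.010000000000005116 F [ 0.3  0.7 -0. ] j [-0.02  0.15 -0.58  0.85 -0.   -0.06] g 0.75
```

```bash
python3 -m creep '[{"x":0,"y":-0.3,"z":2.5,"wx":0,"wy":0,"wz":0},{"x":0,"y":0,"z":2,"wx":0,"wy":0,"wz":0},{"x":0,"y":0,"z":0.6,"wx":0,"wy":0,"wz":0},{"x":-1,"y":0,"z":0,"wx":0,"wy":0,"wz":0},{"x":-1,"y":0,"z":0,"wx":0,"wy":0,"wz":0},{"x":-0.8,"y":0,"z":0,"wx":0,"wy":0,"wz":0},{"x":-0.8,"y":0,"z":0,"wx":0,"wy":0,"wz":0},{"x":-0.8,"y":0,"z":0,"wx":0,"wy":0,"wz":0},{"x":-0.8,"y":0,"z":0,"wx":0,"wy":0,"wz":0},{"x":-0.8,"y":0,"z":0,"wx":0,"wy":0,"wz":0}]'
python3 w.py
python3 - <<'E'
from h import *
a=capture("top")["color"][130:285,165:365]; b=capture("scene")["color"][110:265,170:370]
cv2.imwrite("pics/p1.png",cv2.resize(np.hstack([a,b])[:,:,::-1],None,fx=2,fy=2))
E
```

```text
t: 3.15
eef_pos: [0.4702, -0.0075, 0.0103]
tool_rot: [-0.023, 1.0, -0.0, -0.0]
wrist_force: [-3.5, -0.6, 3.3]
grip_width: 0.752
t 3.15 fence [-166.3    4.7] z 10.3 ytool deg rel fence y 0.01999999999999602 F [-3.5 -0.6  3.3] j [-0.02  0.32 -0.49  0.76 -0.   -0.06] g 0.75
```

View pics/p1.png

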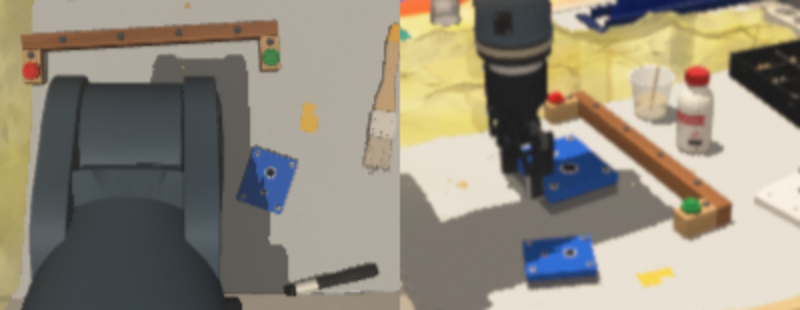

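The fingers at crop px (540,160) are behind the mould at (580,165) and pushing it squarely. The other objects haven't moved. Continuing to the rail.

```bash
python3 -m creep '[{"x":-0.7,"y":0,"z":0,"wx":0,"wy":0,"wz":0},{"x":-0.7,"y":0,"z":0,"wx":0,"wy":0,"wz":0},{"x":-0.7,"y":0,"z":0,"wx":0,"wy":0,"wz":0},{"x":-0.7,"y":0,"z":0,"wx":0,"wy":0,"wz":0},{"x":-0.7,"y":0,"z":0,"wx":0,"wy":0,"wz":0},{"x":-0.7,"y":0,"z":0,"wx":0,"wy":0,"wz":0},{"x":-0.5,"y":0,"z":0,"wx":0,"wy":0,"wz":0},{"x":-0.3,"y":0,"z":0,"wx":0,"wy":0,"wz":0},{"x":-0.2,"y":0,"z":0,"wx":0,"wy":0,"wz":0},{"x":-0.1,"y":0,"z":0,"wx":0,"wy":0,"wz":0}]'
python3 w.py
```

```text
t: 4.25
eef_pos: [0.5226, -0.0051, 0.0103]
tool_rot: [-0.023, 1.0, 0.0, -0.0]
wrist_force: [-3.0, 0.4, 1.0]
grip_width: 0.751
t 4.25 fence [-113.8    4.7] z 10.3 ytool deg rel fence y 0.01999999999999602 F [-3.   0.4  1. ] j [-0.01  0.41 -0.36  0.81  0.   -0.06] g 0.75
```

```bash
python3 -m creep '[{"x":-0.3,"y":0,"z":0,"wx":0,"wy":0,"wz":0},{"x":-0.1,"y":0,"z":0,"wx":0,"wy":0,"wz":0},{"x":-0.1,"y":0,"z":0,"wx":0,"wy":0,"wz":0},{"x":0,"y":0,"z":0,"wx":0,"wy":0,"wz":0}]'
python3 -m creep '[{"x":-0.1,"y":0,"z":0,"wx":0,"wy":0,"wz":0},{"x":-0.1,"y":0,"z":0,"wx":0,"wy":0,"wz":0}]'
python3 w.py
```

```text
t: 4.65
eef_pos: [0.5277, -0.0049, 0.0104]
tool_rot: [-0.023, 1.0, -0.0, 0.0]
wrist_force: [-2.0, -0.1, -1.1]
grip_width: 0.754
t: 4.85
eef_pos: [0.5295, -0.0048, 0.0103]
tool_rot: [-0.023, 1.0, 0.0, -0.0]
wrist_force: [-3.5, -0.9, 2.0]
grip_width: 0.745
t 4.85 fence [-106.9    4.7] z 10.3 ytool deg rel fence y 0.01999999999999602 F [-3.5 -0.9  2. ] j [-0.01  0.42 -0.34  0.81  0.   -0.05] g 0.74
```

```bash
for i in 1; do :; done; python3 -m creep '[{"x":-0.1,"y":0,"z":0,"wx":0,"wy":0,"wz":0},{"x":-0.1,"y":0,"z":0,"wx":0,"wy":0,"wz":0}]'
python3 w.py;  python3 - <<'E'
from h import *
b=capture("scene")["color"][110:265,170:370]
cv2.imwrite("pics/p2.png",cv2.resize(b[:,:,::-1],None,fx=4,fy=3.8,interpolation=cv2.INTER_CUBIC))
E
```

```text
t: 5.05
eef_pos: [0.5306, -0.0048, 0.0101]
tool_rot: [-0.023, 1.0, -0.0, -0.001]
wrist_force: [-14.2, -0.9, 10.2]
grip_width: 0.754
t 5.05 fence [-105.8    4.7] z 10.1 ytool deg rel fence y 0.030000000000001137 F [-14.2  -0.9  10.2] j [-0.01  0.42 -0.33  0.82 -0.   -0.05] g 0.75
```

View pics/p2.png

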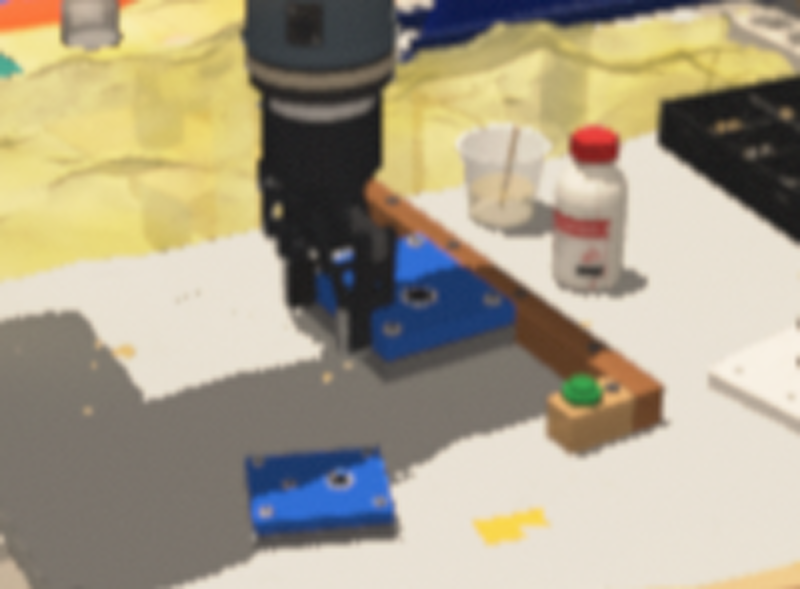

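At TCP -105.8 the force rose to 14 N, so the mould is seated on the rail. The picture shows its edge along the rail at about (515,310). Now I'll retreat, lift, turn 90° and go to its left side.

```bash
python3 -m creep '[{"x":1,"y":0,"z":0,"wx":0,"wy":0,"wz":0},{"x":2,"y":0,"z":0,"wx":0,"wy":0,"wz":0},{"x":0,"y":0,"z":-3,"wx":0,"wy":0,"wz":0},{"x":0,"y":0,"z":-3,"wx":0,"wy":0,"wz":0},{"x":0,"y":0,"z":-4,"wx":0,"wy":0,"wz":0},{"x":0,"y":0,"z":0,"wx":0,"wy":0,"wz":0.1428},{"x":0,"y":0,"z":0,"wx":0,"wy":0,"wz":0.1428},{"x":0,"y":0,"z":0,"wx":0,"wy":0,"wz":0.1428},{"x":0,"y":0,"z":0,"wx":0,"wy":0,"wz":0.1428},{"x":0,"y":0,"z":0,"wx":0,"wy":0,"wz":0.1428}]' 0.5 30
python3 -m creep '[{"x":0,"y":0,"z":0,"wx":0,"wy":0,"wz":0.1428},{"x":0,"y":0,"z":0,"wx":0,"wy":0,"wz":0.1428},{"x":0,"y":0,"z":0,"wx":0,"wy":0,"wz":0.1428},{"x":0,"y":0,"z":0,"wx":0,"wy":0,"wz":0.1428},{"x":0,"y":0,"z":0,"wx":0,"wy":0,"wz":0.1428},{"x":0,"y":0,"z":0,"wx":0,"wy":0,"wz":0.1428},{"x":3,"y":2,"z":0,"wx":0,"wy":0,"wz":0},{"x":3,"y":2,"z":0,"wx":0,"wy":0,"wz":0},{"x":2.9,"y":2,"z":0,"wx":0,"wy":0,"wz":0},{"x":0,"y":2,"z":0,"wx":0,"wy":0,"wz":0}]'
python3 w.py;  python3 - <<'E'
from h import *
c=capture("wrist");print(c["vertical_fov"],c["cx"],c["cy"],c["hand_eye"])
cv2.imwrite("pics/w1.png",c["color"][:,:,::-1])
E
```

```text
t: 6.1
eef_pos: [0.5016, -0.0061, 0.1104]
tool_rot: [0.331, 0.944, 0.0, 0.0]
wrist_force: [-0.4, 0.1, -0.4]
grip_width: 0.498
t: 7.1
eef_pos: [0.5781, 0.0896, 0.1104]
tool_rot: [0.69, 0.724, 0.001, 0.0]
wrist_force: [0.8, -1.1, 0.5]
grip_width: 0.494
t 7.1 fence [-54.1  96.8] z 110.4 ytool deg rel fence y -89.81 F [ 0.8 -1.1  0.5] j [ 0.15  0.43 -0.04  1.1   0.    1.68] g 0.49
65.70646984690485 255.25771345884124 193.55663373811487 [[ 5.36821798e-04 -9.64538524e-01 -2.63941560e-01  6.64704121e-02]
 [ 9.99999824e-01  5.84809235e-04 -1.03240027e-04 -1.93786271e-04]
 [ 2.53934445e-04 -2.63941458e-01  9.64538668e-01 -1.43456359e-01]
 [ 0.00000000e+00  0.00000000e+00  0.00000000e+00  1.00000000e+00]]
```

View pics/w1.png

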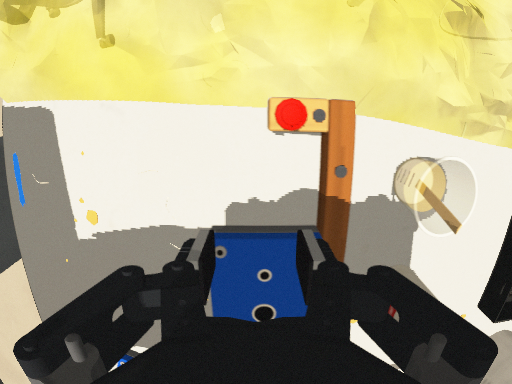

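The wrist view shows the mould between and beyond the fingertips, with its left edge at about row 230. The rail is on the right at about column 340, and the cup at (440,195) is clear. Descending, then pushing right.

```bash
python3 -m creep '[{"x":0,"y":0.3,"z":3,"wx":0,"wy":0,"wz":0},{"x":0,"y":0,"z":3,"wx":0,"wy":0,"wz":0},{"x":0,"y":0,"z":2.5,"wx":0,"wy":0,"wz":0},{"x":0,"y":0,"z":1.7,"wx":0,"wy":0,"wz":-0.003},{"x":-1,"y":0,"z":0,"wx":0,"wy":0,"wz":0},{"x":-0.7,"y":0,"z":0,"wx":0,"wy":0,"wz":0},{"x":-0.7,"y":0,"z":0,"wx":0,"wy":0,"wz":0},{"x":-0.7,"y":0,"z":0,"wx":0,"wy":0,"wz":0},{"x":-0.7,"y":0,"z":0,"wx":0,"wy":0,"wz":0},{"x":-0.7,"y":0,"z":0,"wx":0,"wy":0,"wz":0}]'
python3 w.py
```

```text
t: 8.15
eef_pos: [0.5832, 0.0411, 0.009]
tool_rot: [0.69, 0.724, 0.001, 0.0]
wrist_force: [0.1, 3.8, 2.5]
grip_width: 0.5
t 8.15 fence [-51.2  48.2] z 9.0 ytool deg rel fence y -89.8 F [0.1 3.8 2.5] j [ 0.07  0.52 -0.18  0.87  0.    1.59] g 0.5
```

```bash
python3 -m creep '[{"x":-0.7,"y":0,"z":0,"wx":0,"wy":0,"wz":0},{"x":-0.7,"y":0,"z":0,"wx":0,"wy":0,"wz":0},{"x":-0.7,"y":0,"z":0,"wx":0,"wy":0,"wz":0},{"x":-0.7,"y":0,"z":0,"wx":0,"wy":0,"wz":0},{"x":-0.7,"y":0,"z":0,"wx":0,"wy":0,"wz":0},{"x":-0.7,"y":0,"z":0,"wx":0,"wy":0,"wz":0},{"x":-0.7,"y":0,"z":0,"wx":0,"wy":0,"wz":0},{"x":-0.6,"y":0,"z":0,"wx":0,"wy":0,"wz":0},{"x":-0.3,"y":0,"z":0,"wx":0,"wy":0,"wz":0},{"x":-0.2,"y":0,"z":0,"wx":0,"wy":0,"wz":0}]'
python3 w.py
python3 -m creep '[{"x":-0.2,"y":0,"z":0,"wx":0,"wy":0,"wz":0},{"x":-0.2,"y":0,"z":0,"wx":0,"wy":0,"wz":0},{"x":-0.1,"y":0,"z":0,"wx":0,"wy":0,"wz":0}]'
python3 w.py
```

```text
t: 9.15
eef_pos: [0.5856, -0.0186, 0.0083]
tool_rot: [0.69, 0.724, -0.0, -0.0]
wrist_force: [-0.1, 3.6, 2.4]
grip_width: 0.499
t 9.15 fence [-51.5 -11.6] z 8.3 ytool deg rel fence y -89.82 F [-0.1  3.6  2.4] j [-0.03  0.52 -0.18  0.87  0.    1.49] g 0.5
t: 9.45
eef_pos: [0.5858, -0.0234, 0.0083]
tool_rot: [0.69, 0.724, -0.0, -0.0]
wrist_force: [0.2, 3.4, 1.5]
grip_width: 0.503
t 9.45 fence [-51.5 -16.4] z 8.3 ytool deg rel fence y -89.8 F [0.2 3.4 1.5] j [-0.04  0.52 -0.17  0.87 -0.    1.48] g 0.5
```

```bash
python3 -m creep '[{"x":-0.2,"y":0,"z":0,"wx":0,"wy":0,"wz":0},{"x":-0.1,"y":0,"z":0,"wx":0,"wy":0,"wz":0},{"x":-0.1,"y":0,"z":0,"wx":0,"wy":0,"wz":0}]'
python3 w.py
python3 -m creep '[{"x":-0.1,"y":0,"z":0,"wx":0,"wy":0,"wz":0},{"x":-0.1,"y":0,"z":0,"wx":0,"wy":0,"wz":0}]'
python3 w.py;  python3 - <<'E'
from h import *
b=capture("scene")["color"][130:250,230:390]
cv2.imwrite("pics/p3.png",cv2.resize(b[:,:,::-1],None,fx=5,fy=5,interpolation=cv2.INTER_CUBIC))
E
```

```text
t: 9.75
eef_pos: [0.586, -0.0274, 0.0083]
tool_rot: [0.69, 0.724, -0.0, -0.0]
wrist_force: [-1.5, 3.6, 1.8]
grip_width: 0.497
t 9.75 fence [-51.5 -20.4] z 8.3 ytool deg rel fence y -89.8 F [-1.5  3.6  1.8] j [-0.05  0.52 -0.17  0.87 -0.    1.48] g 0.5
t: 9.95
eef_pos: [0.5861, -0.0289, 0.0083]
tool_rot: [0.69, 0.724, 0.0, -0.0]
wrist_force: [0.0, 11.4, 3.7]
grip_width: 0.496
t 9.95 fence [-51.5 -21.9] z 8.3 ytool deg rel fence y -89.79 F [ 0.  11.4  3.7] j [-0.05  0.52 -0.17  0.88  0.    1.47] g 0.5
```

View pics/p3.png

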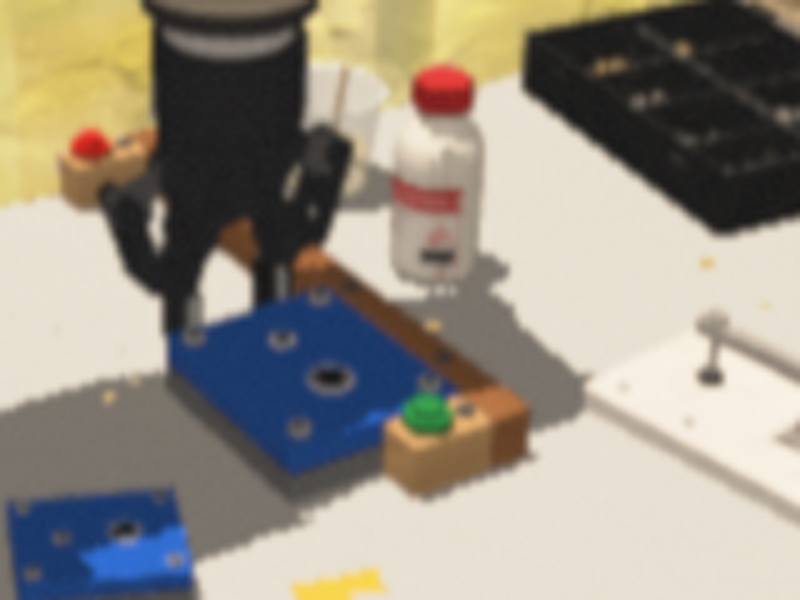

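The force rose to 11 N at -21.9, so the mould is against the green stop. Crop px (385,440) shows contact and the bottle is untouched. I'll press 1 mm more, then go round and re-press against the rail.

```bash
python3 -m creep '[{"x":-0.1,"y":0,"z":0,"wx":0,"wy":0,"wz":0},{"x":0,"y":0,"z":0,"wx":0,"wy":0,"wz":0}]'
python3 -m creep '[{"x":1,"y":0,"z":0,"wx":0,"wy":0,"wz":0},{"x":1.5,"y":0,"z":0,"wx":0,"wy":0,"wz":0},{"x":0,"y":0,"z":-3,"wx":0,"wy":0,"wz":0},{"x":0,"y":0,"z":-3,"wx":0,"wy":0,"wz":0},{"x":0,"y":0,"z":-4,"wx":0,"wy":0,"wz":0},{"x":0,"y":0,"z":0,"wx":0,"wy":0,"wz":-0.1428},{"x":0,"y":0,"z":0,"wx":0,"wy":0,"wz":-0.1428},{"x":0,"y":0,"z":0,"wx":0,"wy":0,"wz":-0.1428},{"x":0,"y":0,"z":0,"wx":0,"wy":0,"wz":-0.1428},{"x":0,"y":0,"z":0,"wx":0,"wy":0,"wz":-0.1428}]'
python3 -m creep '[{"x":0,"y":0,"z":0,"wx":0,"wy":0,"wz":-0.1428},{"x":0,"y":0,"z":0,"wx":0,"wy":0,"wz":-0.1428},{"x":0,"y":0,"z":0,"wx":0,"wy":0,"wz":-0.1428},{"x":0,"y":0,"z":0,"wx":0,"wy":0,"wz":-0.1428},{"x":0,"y":0,"z":0,"wx":0,"wy":0,"wz":-0.1428},{"x":0,"y":0,"z":0,"wx":0,"wy":0,"wz":-0.1428},{"x":2.4,"y":-3,"z":0,"wx":0,"wy":0,"wz":0},{"x":2.4,"y":-3,"z":0,"wx":0,"wy":0,"wz":0},{"x":2.4,"y":-3,"z":0,"wx":0,"wy":0,"wz":0},{"x":0,"y":0,"z":0,"wx":0,"wy":0,"wz":0}]'
python3 w.py
```

```text
t: 10.2
eef_pos: [0.586, -0.0289, 0.0083]
tool_rot: [0.69, 0.724, 0.001, -0.001]
wrist_force: [-1.1, 14.6, 2.6]
grip_width: 0.503
t: 11.2
eef_pos: [0.5848, -0.0046, 0.1082]
tool_rot: [0.391, 0.921, -0.0, 0.0]
wrist_force: [0.4, -0.2, -0.3]
grip_width: 0.499
t: 12.2
eef_pos: [0.5151, -0.1008, 0.1084]
tool_rot: [-0.023, 1.0, -0.001, -0.001]
wrist_force: [0.8, -0.1, 0.4]
grip_width: 0.498
t 12.2 fence [-125.6  -90.6] z 108.4 ytool deg rel fence y 0.030000000000001137 F [ 0.8 -0.1  0.4] j [-0.19  0.32 -0.21  1.04 -0.   -0.24] g 0.5
```

Descend and press lightly onto the rail (contact expected near TCP -106).

```bash
python3 -m creep '[{"x":0,"y":0,"z":3,"wx":0,"wy":0,"wz":0},{"x":0,"y":0,"z":3,"wx":0,"wy":0,"wz":0},{"x":0,"y":0,"z":2.5,"wx":0,"wy":0,"wz":0},{"x":0,"y":0,"z":1.5,"wx":0,"wy":0,"wz":0},{"x":-0.7,"y":0,"z":0,"wx":0,"wy":0,"wz":0},{"x":-0.5,"y":0,"z":0,"wx":0,"wy":0,"wz":0},{"x":-0.3,"y":0,"z":0,"wx":0,"wy":0,"wz":0},{"x":-0.2,"y":0,"z":0,"wx":0,"wy":0,"wz":0},{"x":0,"y":0,"z":0,"wx":0,"wy":0,"wz":0}]'
python3 w.py
python3 -m creep '[{"x":-0.1,"y":0,"z":0,"wx":0,"wy":0,"wz":0},{"x":-0.1,"y":0,"z":0,"wx":0,"wy":0,"wz":0},{"x":-0.1,"y":0,"z":0,"wx":0,"wy":0,"wz":0}]'
python3 w.py
```

```text
t: 13.1
eef_pos: [0.5349, -0.0979, 0.0089]
tool_rot: [-0.024, 1.0, -0.0, 0.0]
wrist_force: [0.3, -1.1, -0.1]
grip_width: 0.494
t 13.1 fence [-105.7  -88.5] z 8.9 ytool deg rel fence y 0.20000000000000284 F [ 0.3 -1.1 -0.1] j [-0.18  0.45 -0.3   0.82 -0.   -0.23] g 0.49
t: 13.4
eef_pos: [0.535, -0.0978, 0.0082]
tool_rot: [-0.024, 1.0, -0.0, -0.002]
wrist_force: [-20.8, -1.9, 14.1]
grip_width: 0.497
t 13.4 fence [-105.6  -88.4] z 8.2 ytool deg rel fence y 0.1700000000000017 F [-20.8  -1.9  14.1] j [-0.18  0.45 -0.29  0.83 -0.   -0.23] g 0.5
```

The mould stops at the same rail position as before (-105.6, 21 N), so it is seated. Backing off and clearing the view.

```bash
python3 -m creep '[{"x":0.5,"y":0,"z":0,"wx":0,"wy":0,"wz":0},{"x":1.5,"y":0,"z":0,"wx":0,"wy":0,"wz":0},{"x":0,"y":0,"z":-4,"wx":0,"wy":0,"wz":0},{"x":0,"y":0,"z":-4,"wx":0,"wy":0,"wz":0},{"x":0,"y":0,"z":-4,"wx":0,"wy":0,"wz":0},{"x":0,"y":0,"z":-4,"wx":0,"wy":0,"wz":0},{"x":1.5,"y":4,"z":0,"wx":0,"wy":0,"wz":0},{"x":1.5,"y":4,"z":0,"wx":0,"wy":0,"wz":0},{"x":1.5,"y":4,"z":0,"wx":0,"wy":0,"wz":0},{"x":1.5,"y":4,"z":0,"wx":0,"wy":0,"wz":0}]'
python3 -m creep '[{"x":1.5,"y":4,"z":0,"wx":0,"wy":0,"wz":0},{"x":1,"y":4,"z":0,"wx":0,"wy":0,"wz":0},{"x":1,"y":4,"z":0,"wx":0,"wy":0,"wz":0},{"x":1,"y":4,"z":0,"wx":0,"wy":0,"wz":0},{"x":1,"y":4,"z":0,"wx":0,"wy":0,"wz":0},{"x":0,"y":4,"z":0,"wx":0,"wy":0,"wz":0},{"x":0,"y":4,"z":0,"wx":0,"wy":0,"wz":0},{"x":0,"y":0,"z":0,"wx":0,"wy":0,"wz":0}]'
python3 m.py
python3 - <<'E'
from h import *
a=capture("top")["color"][135:255,165:325]; b=capture("scene")["color"][130:250,230:390]
cv2.imwrite("pics/p4.png",cv2.resize(np.vstack([a,b])[:,:,::-1],None,fx=2.5,fy=2.5,interpolation=cv2.INTER_CUBIC))
E
```

```text
t: 14.4
eef_pos: [0.4491, 0.0595, 0.1688]
tool_rot: [-0.024, 1.0, 0.0, 0.001]
wrist_force: [1.3, 0.8, -0.2]
grip_width: 0.5
t: 15.2
eef_pos: [0.3809, 0.3392, 0.1684]
tool_rot: [-0.026, 1.0, 0.001, 0.0]
wrist_force: [0.1, -1.5, -0.1]
grip_width: 0.501
blue [563.4 -99.5 114.2  40.9  89.4] [274.64814815 176.76851852]
blue [ 448.2 -160.6   60.7   73.5   70.6] [297.90384615 219.86538462]
green [ 613.8 -167.8   21.    19.3   44. ] [300.19047619 158.28571429]
red [599.3 155.7  21.8  20.4  62.8] [180.13043478 164.82608696]
wood [627.1  -4.2  69.7 351.5   3.9]
marker [ 315.7 -270.9   16.4   83.6   13. ]
marker [ 298.  -191.3   13.8   13.5   89.2]
```

View pics/p4.png

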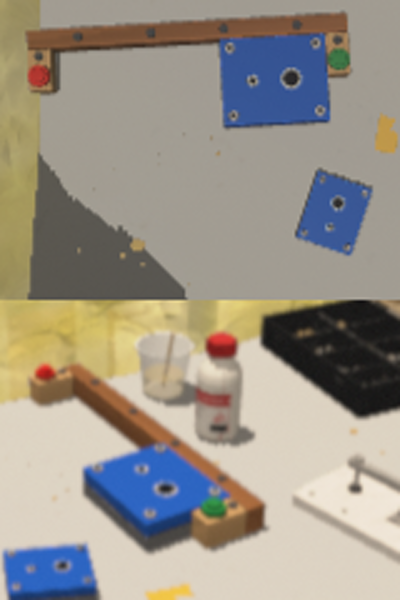

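Run:
```python
from w import *
c=capture("top");H=hsv(c)
q=blobs(cv2.inRange(H,(100,120,60),(125,255,255)),(185,140,325,200))[0]
r=rect(c,q,.032);print(r,"fence",F@(r[:2]-O))
p=(plane(c,q[:,0,:],.032)*1000-O)@F.T
for n,ax,lo in (("front",0,1),("right",1,-1),("left",1,1),("rear",0,-1)):
    o=1-ax; m=p[:,o].mean(); e=p[:,ax].max() if lo>0 else p[:,ax].min()
    k=(abs(p[:,ax]-e)<6)&(abs(p[:,o]-m)<35); s=np.polyfit(p[k,o],p[k,ax],1); print(n,"pos",np.median(p[k,ax]).round(1),"slope deg",np.degrees(s[0]).round(2))
a=c["color"][138:198,230:310]; b=capture("scene")["color"][175:235,255:335]
cv2.imwrite("pics/p5.png",cv2.resize(np.hstack([a,b])[:,:,::-1],None,fx=5,fy=5,interpolation=cv2.INTER_CUBIC))
```

```text
[592.8 -98.2  95.3 114.1   2.8] fence [-47.84355247 -91.44908139]
front pos -1.2 slope deg -0.2
right pos -147.0 slope deg 0.55
left pos -36.2 slope deg 0.76
rear pos -94.0 slope deg 0.04
```

View pics/p5.png

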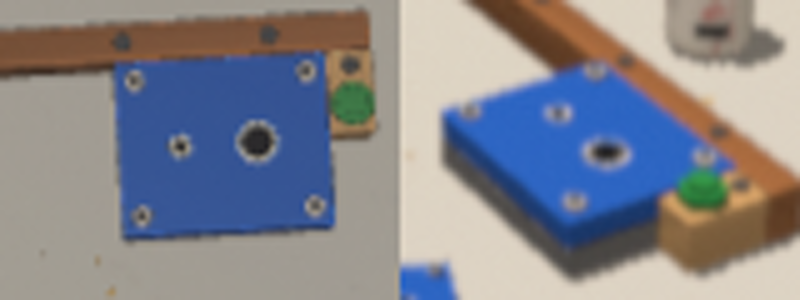

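```bash
python3 -c "
from cell import *
print(hand_in(), observe()['t'])"
```

```text
the job is handed in; nothing more can be done
the job is handed in; nothing more can be done
```

The mould is in the corner marked by the green cap, at the fence's right end, and I've handed the job in at about 15.5 s on the robot's clock. I pushed the 96 x 116 mm block with the fingertips: square to the rail, then right to the end stop, then a second press on the rail. It was never gripped or lifted.

- **Position:** the last top view put the mould's centre at (-47.8, -91.4) mm in the fence frame; the ideal is (-48, -92). No gap showed in the last close crop of either view.
- **Contact:** the force rose when the mould met the rail (14 N, later 21 N) and the stop (11 to 15 N). It stopped at the same rail position both times, to within 0.2 mm.
- **Angle:** the front and rear edges read within 0.2° of the rail. The two short sides read 0.55° and 0.76° off; I put that down to pixel noise, since the long sides read square.
- **Other objects:** the small look-alike and the caps measured the same before and after. The marker matched within about 0.2 mm. The bottle and cup looked unmoved in the pictures, but I did not measure them.
- **Not fully explained:** on the last approach the fingers drifted about 2 mm to the left before touching the mould. I did not repeat the push against the stop after the last press on the rail.

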